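# Stack the baking moulds by kind beside the hob

### The job

Tidy the washed baking pieces: nest both loose copper moulds on the copper mould that stands on a cork trivet, and both loose white ramekins on the ramekin that stands on the other trivet, each upright and fully seated in the one below, so that each kind makes one stack of three. The square blue tin fits neither stack: stand it upright, flat on the floor of the wooden tray. Leave the two bottom pieces standing where they are, do not push aside or knock over the oil bottle and the small bowl, and let go of everything.

Things in the scene. Friction and masses are not known exactly. Their poses are not given: they have to be found in the camera images.
- mould_1_c (a point): Copper baking mould, round, open-topped, 50 mm high, about 0.11 kg. From 22 mm up to the rim: vertical wall, 62 mm outside, 56 mm inside diameter. Below: a foot tapering from 52 to 41 mm. Origin: on its axis, half-way up (25 mm above its underside); z up. Stands loose and upright on the worktop, to be moved. 
- mould_2_c (a point): A second, identical copper mould. Origin: on its axis, half-way up (25 mm above its underside); z up. Stands loose and upright on the worktop, to be moved. 
- mould_base_c (a point): Third identical copper mould, bottom of its stack, loose and upright on a round cork trivet (110 mm across, 8 mm high). Stays there. The foot of another drops into its mouth until the shoulder sits on the rim: each one stacked stands 28 mm higher. Origin: on its axis, half-way up (25 mm above its underside); z up. 
- ramekin_1_c (a point): White ribbed ceramic ramekin, round, open-topped, 45 mm high, about 0.16 kg. From 10 mm up to the rim: vertical wall, 64 mm outside, 55 mm inside diameter. Below: a foot tapering from 51 to 44 mm. Origin: on its axis, half-way up (22.5 mm above its underside); z up. Stands loose and upright on the worktop, to be moved. 
- ramekin_2_c (a point): A second, identical white ramekin. Origin: on its axis, half-way up (22.5 mm above its underside); z up. Stands loose and upright on the worktop, to be moved. 
- ramekin_base_c (a point): Third identical ramekin, bottom of its stack, loose and upright on a round cork trivet (110 mm across, 8 mm high). Stays there. The foot of another drops into its mouth until the shoulder sits on the rim: each one stacked stands 35 mm higher. Origin: on its axis, half-way up (22.5 mm above its underside); z up. 
- tin_c (a point): Blue square open-topped tin with a thin white rim, 58 x 58 mm outside, 42 mm high, about 0.10 kg. Origin: its centre, 21 mm above its underside; x and y along its sides, z up. Too wide to enter a mould or a ramekin. Stands loose and upright on the worktop, to be moved. 
- tray_floor (a point): Fixed shallow dark-wood tray, 130 mm (its x) by 150 mm (its y), wall 6 mm thick, rim 14 mm above the worktop, floor 6 mm above the worktop. Origin: centre of its floor; z up.
- oil: Bystander: green glass oil bottle, 60 mm across, 200 mm high, loose. Origin: centre of its underside.
- bowl: Bystander: small blue ceramic bowl, 100 mm across, 50 mm high, loose. Origin: centre of its underside.
Things that resemble listed ones, but are neither listed nor needed, are in the scene too. What is shaped like the part that bears mould_base_c but green, purple or red is not meant.

How it is judged:
By the outcome, as a careful person would: the job done as asked, in the order asked, and still so for the second after the job is handed in, with the robot touching nothing.
It also fails if it takes over 138 s, if anything falls off the work surface, if the arm or the gripper's body presses on something with over 40 N, if the wrist force passes 120 N, or if a joint passes its speed limit or range.

### The arm

A 7-joint arm with a two-finger parallel gripper is mounted at the origin on the work surface. World frame = base frame: x ahead of the robot, y to its left, z up, the work surface at z = 0. Lengths are in m, angles in rad, forces in N, time in s.
With the tool pointing down it reaches from about 0.35 to 0.9 m from the base axis. Payload 7.2 kg.
Tool frame: the origin (TCP) lies between the finger pads; the fingertips stand 17 mm ahead of it and the grasp point (between the pads) lies 2 mm behind it (r.nose_length is the distance from the TCP to the fingertips, in m); z points along the fingers, y is the line along which they close (so a half turn about z gives the same grasp; the last joint's range is limited). The gripper opens to 88 mm and grips with 3 to 60 N. Pads are 20 mm wide; open, the fingers measure 115 mm over their backs; the gripper's body (75 mm by 178 mm) begins 61 mm behind the grasp point.
Start: joints at [1.207, 0.411, -0.013, 1.596, 0.006, 1.134, -0.082], TCP at [0.182, -0.598, 0.24] pointing down, gripper open.
Joint ranges: [-2.95, 2.95], [-0.29, 1.99], [-1.47, 1.44], [0.14, 2.54], [-1.03, 4.17], [0.13, 1.85], [-2.86, 2.86]. Speed limits (rad/s): [2.39, 2.39, 3.01, 3.01, 3.14, 3.14, 3.14].

### API

Orientations are given as [roll, pitch, yaw] about the fixed x, y, z axes, in that order (R = Rz(yaw) Ry(pitch) Rx(roll)).
In Python, from cell import r gives the robot as it stands. The module is installed in compiled form; this text tells all that it offers.
- The arm moves only by the tool drive_tool, never from a script. Its arguments are lists of equal length, an entry for each row: "xyz": the shift along the tool's x, y, z each as a share of 0.5 m, from -1 to 1, a list of three; "rotation": the turn, a rotation vector about the tool's x, y, z each as a share of 90 degrees, from -1 to 1, a list of three. A call has 1 to 20 rows; each row is the pose to reach, as a shift and turn from the pose commanded when the call began, along the tool's axes at that moment; what a row does not reach only later rows make up. A row lasts 1/8 s, in which the tool goes at most 62.5 mm and 10.7 degrees, less where a joint would pass 70% of its speed; a pose out of reach is approached as far as the arm can. A call with a number of a shift or a turn outside -1 to 1 is refused whole. A call with a gripper value outside its range is refused whole. "hand" is the finger opening in mm, from 0 to 87.8, set as the call begins (left out, the last holds). The fingers move at their own pace and stop on an object; "grip_force" is the grip in N (left out, the last holds). Time passes only in rows, so rows that repeat a pose let the fingers close. It gives the time, the measured TCP pose, the force, the opening and the grip force at its end, in the units of the state.
- r.observe(): the state, without advancing time (a new reading comes with each control period).
- r.grab_frame(name): name is "scene" or "top" or "wrist"; returns (picture, depth): 384x512x3 uint8, blue, green, red; 384x512 float32, m along the optical axis (not along the pixel's ray), 0 where there is no reading.
- r.camera_model(name): a dict with "mtx" (3x3 intrinsics, pixels), "D" ([k1, k2, p1, p2, k3] as OpenCV has them; the pictures are not rectified), "xyz" and "attitude" of the camera in the world. Camera axes: x right, y up, looking along -z (the intrinsics and any distortion apply to the point x, -y, -z); pixel columns grow to the right and rows downward; lengths in m; the calibration is good to about 2 mm. A picture is of the moment at which its call begins: read the wrist's pose just before it. camera_model takes no time and is no camera call; for the wrist camera it gives the pose at the moment of the call.
- r.hand_in(): hands the job in; it is judged then, once.
The state is a dict: "time_s": time; "qpos": joint angles; "qvel": joint speeds; "joint_torque": joint torques, N m; "ee_pos": TCP position; "ee_rot": TCP orientation; "contact_force": force on the tool from outside, world axes, zero at the start; "moment": the same for the moment, N m; "width": opening from 0.0 (shut) to 1.0 (fully open); "finger_force": force on a finger pad.
Only numpy, scipy, OpenCV 4.12 (cv2) and the standard library are available. Lean on these libraries where they do the work, as an engineer would, in place of code of your own. Each camera call takes 0.05 s, during which the arm holds its last target. There are 200 camera calls.

## Working session

There is one attempt and no reset: what is moved stays moved. The work goes in short steps, Python scripts to look and compute and a tool call to move; the robot and the scene stay as the last step left them, time stands still between calls to the robot, and variables do not carry over. Pictures are saved under pics/ and viewed, at most 14 in all, crops included, and the job is handed in when it is done.

Besides the shell and the picture viewer there is one more tool, called as name(argument=value, ...), one argument or row to a line, values as JSON. drive_tool: Moves the arm, as the interface text tells. Its arguments: {"type":"object","properties":{"xyz":{"type":"array","items":{"type":"array","items":{"type":"number","minimum":-1,"maximum":1}}},"rotation":{"type":"array","items":{"type":"array","items":{"type":"number","minimum":-1,"maximum":1}}},"hand":{"type":"number"},"grip_force":{"type":"number"}},"required":["xyz","rotation"]}

```bash
mkdir -p pics; cat > h.py <<'E'
import numpy as np, cv2
from scipy.spatial.transform import Rotation as R
from cell import r
def grab(name):
    cm=r.camera_model(name); im,d=r.grab_frame(name); return im,d,cm
def cloud(d,cm):
    h,w=d.shape; u,v=np.meshgrid(np.arange(w),np.arange(h))
    p=cv2.undistortPoints(np.stack([u,v],-1).reshape(-1,1,2).astype(np.float64),np.array(cm['mtx']),np.array(cm['D'])).reshape(h,w,2)
    P=np.stack([p[...,0]*d,-p[...,1]*d,-d],-1)
    return P@att(cm).T+np.array(cm['xyz'])
def att(cm):
    a=np.array(cm['attitude']); return a if a.shape==(3,3) else R.from_euler('xyz',a).as_matrix()
def st():
    o=r.observe(); return o
E
python3 - <<'E'
from h import *
for n in ('top','scene'):
    im,d,cm=grab(n); print(n,cm); cv2.imwrite(f'pics/{n}0.png',cv2.resize(im,(800,600))); np.savez(f'{n}0.npz',im=im,d=d,P=cloud(d,cm))
    np.set_printoptions(precision=3,suppress=True)
    print(cloud(d,cm)[::96,::128].reshape(-1,3))
print(r.observe(), r.nose_length)
E
```

```text
top {'mtx': array([[475.44596394,   0.        , 257.70930942],
       [  0.        , 475.44596394, 189.23284669],
       [  0.        ,   0.        ,   1.        ]]), 'D': array([-0.10790614,  0.        ,  0.        ,  0.        ,  0.        ]), 'xyz': array([0.37180694, 0.01291238, 1.4413364 ]), 'attitude': array([ 0.19098545, -0.00534412, -1.54344266])}
[[ 1.798  1.433 -0.756]
 [ 1.777  0.715 -0.74 ]
 [ 1.795  0.049 -0.751]
 [ 1.82  -0.619 -0.744]
 [ 0.942  0.88   0.001]
 [ 0.948  0.443 -0.004]
 [ 0.956  0.027  0.   ]
 [ 0.971 -0.389  0.002]
 [ 0.618  0.833 -0.   ]
 [ 0.372  0.013  1.441]
 [ 0.64   0.018  0.011]
 [ 0.653 -0.38   0.   ]
 [ 0.319  0.788  0.017]
 [ 0.338  0.394 -0.002]
 [ 0.351  0.01   0.001]
 [ 0.359 -0.374  0.004]]
scene {'mtx': array([[392.987,   0.   , 256.347],
       [  0.   , 392.987, 190.649],
       [  0.   ,   0.   ,   1.   ]]), 'D': array([-0.126,  0.   ,  0.   ,  0.   ,  0.   ]), 'xyz': array([1.057, 0.758, 1.007]), 'attitude': array([0.764, 0.019, 2.606])}
[[ 1.217 -1.899  0.327]
 [ 0.472 -1.897  0.122]
 [-0.497 -1.906 -0.093]
 [ 0.067 -0.128  0.557]
 [ 1.447 -1.911 -0.257]
 [ 0.787 -0.927  0.011]
 [ 0.269 -0.609 -0.002]
 [ 0.079 -0.034  0.25 ]
 [ 1.689 -1.586 -0.742]
 [ 0.979 -0.319  0.   ]
 [ 0.583 -0.08  -0.004]
 [ 0.201  0.165  0.003]
 [ 1.773 -0.81  -0.753]
 [ 1.14  -0.458 -0.751]
 [ 0.781  0.255  0.004]
 [ 0.464  0.449 -0.002]]
{'time_s': 0.1, 'qpos': array([ 1.207,  0.412, -0.013,  1.597,  0.006,  1.134, -0.082]), 'qvel': array([-0.   , -0.003,  0.   , -0.001, -0.   ,  0.   ,  0.001]), 'joint_torque': array([  0.003, -58.91 ,   0.644, -29.171,  -0.054,   0.015,   0.   ]), 'ee_pos': array([ 0.182, -0.597,  0.239]), 'ee_rot': array([-3.14 ,  0.   ,  0.296]), 'contact_force': array([-0.304,  0.663, -0.001]), 'moment': array([-0.013, -0.001, -0.01 ]), 'finger_force': 0.0, 'width': 0.9954576606641384} 0.017
```

View pics/top0.png

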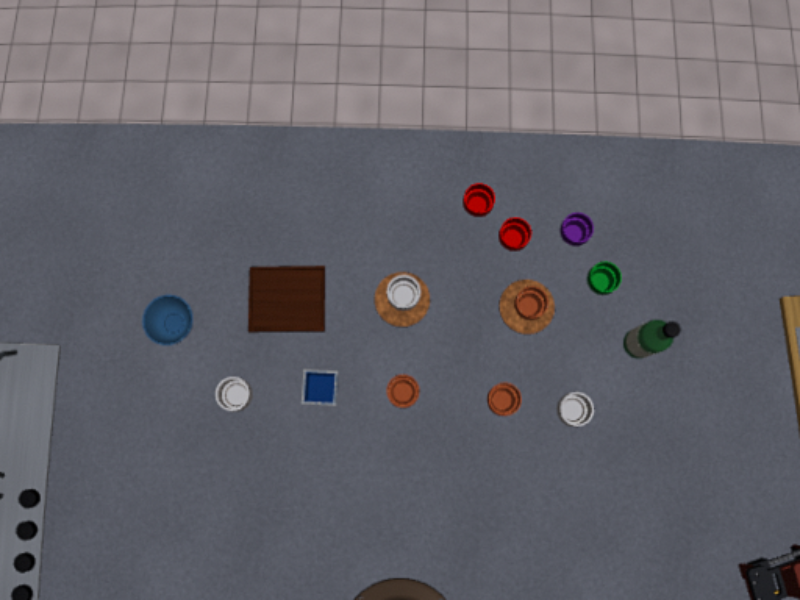

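View pics/scene0.png

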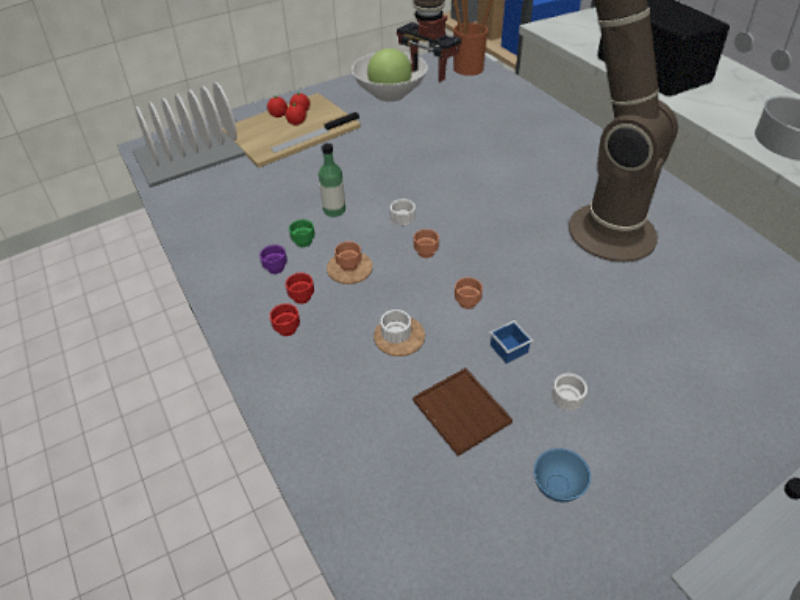

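The pixels below are in the top view at 800x600.
- **Loose coppers:** (403,391) and (504,399). The copper base is on the cork at (530,304). The red, green and purple moulds at (479,200), (515,234), (577,229) and (604,278) are the wrong colour.
- **Loose ramekins:** (233,394) and (575,409). The ramekin base is on the cork at (403,292).
- **Others:** tin (320,388), tray (287,299), bowl (167,320), oil (650,340).

Next I measure the pieces and confirm them in a crop.

```bash
cat >> h.py <<'E'
def rimfit(P,c,z0,z1,rad,ro):
    """mean of known-radius circle fit to top points"""
    from scipy.optimize import least_squares
    m=(np.hypot(P[...,0]-c[0],P[...,1]-c[1])<rad)&(P[...,2]>z0)&(P[...,2]<z1)
    q=P[m]; f=least_squares(lambda p:np.hypot(q[:,0]-p[0],q[:,1]-p[1])-ro,c,loss='soft_l1',f_scale=.002)
    return f.x,len(q),np.median(q[:,2]),np.sqrt(np.mean(f.fun**2))
E
python3 - <<'E'
from h import *
np.set_printoptions(precision=4,suppress=True)
f=np.load('top0.npz'); P=f['P']; s=.64
px=dict(m1=(403,391,.05,.0295),m2=(504,399,.05,.0295),mb=(530,304,.058,.0295),r1=(233,394,.045,.03),r2=(575,409,.045,.03),rb=(403,292,.053,.03))
cm=r.camera_model('top')
for k,(u,v,h,ro) in px.items():
    c=P[int(v*s),int(u*s),:2]
    for _ in range(3): 
        x,n,z,e=rimfit(P,c,h-.008,h+.008,.05,ro); c=x
    print(k,x,n,z,e,'reach',np.hypot(*x))
for k,u,v,z0,z1 in (('tin',320,388,.034,.05),('tray',287,299,.004,.03),('oil',650,335,.02,.25),('bowl',167,320,.03,.06)):
    c=P[int(v*s),int(u*s),:2]; m=(np.hypot(P[...,0]-c[0],P[...,1]-c[1])<(.11 if k=='tray' else .07))&(P[...,2]>z0)&(P[...,2]<z1)
    if k=='tray': m&=(f['im'][...,2].astype(int)-f['im'][...,0]>15)
    q=P[m]; print(k,cv2.minAreaRect(q[:,:2].astype(np.float32)*1000),len(q),np.median(q[:,2]))
g=np.load('scene0.npz')['im'][110:280,130:400]; cv2.imwrite('pics/crop.png',cv2.resize(g,(800,503),interpolation=cv2.INTER_CUBIC))
E
```

```text
m1 [0.4605 0.0093] 70 0.049799831920608884 0.0008732519917326915 reach 0.460624588243151
m2 [ 0.4512 -0.1825] 83 0.04889087277808235 0.0013866239906688102 reach 0.48671463312161073
mb [ 0.6344 -0.2327] 90 0.05612219582146061 0.001249969242306918 reach 0.6757738001369646
r1 [0.4469 0.3284] 126 0.04515138789249451 0.0016476171064498063 reach 0.5545752829626441
r2 [ 0.4357 -0.3181] 125 0.04442644821198338 0.0016926456748436684 reach 0.539471438947927
rb [0.6487 0.0131] 114 0.05170388985144336 0.0015826435058646693 reach 0.6488408150520738
tin ((463.396240234375, 165.7787322998047), (65.23566436767578, 61.94742965698242), 86.96202850341797) 149 0.04171830043309255
tray ((637.6415405273438, 242.34176635742188), (129.82884216308594, 150.01068115234375), 2.3278756141662598) 1617 0.008013738012285554
oil ((565.2506713867188, -447.0871887207031), (58.475494384765625, 54.306087493896484), 30.11065101623535) 591 0.13096891227653518
bowl ((581.6242065429688, 462.5490417480469), (95.27467346191406, 94.26284790039062), 2.5642669200897217) 299 0.044636663808844235
```

View pics/crop.png

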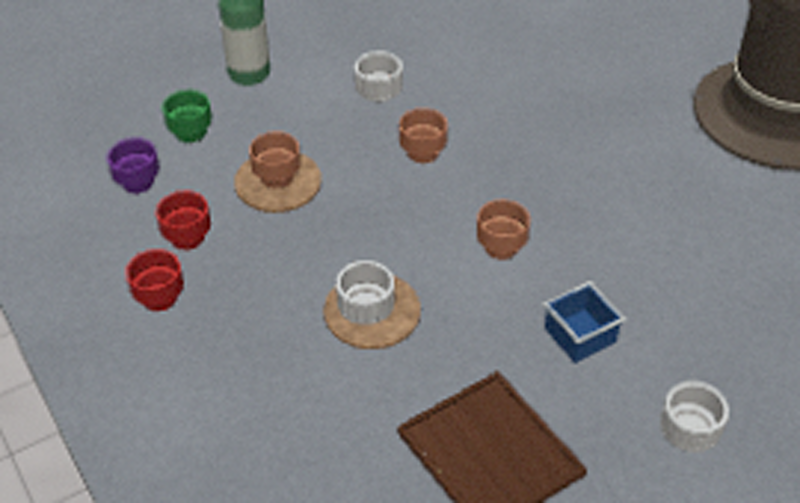

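The crop confirms it: the two plain copper moulds and two white ramekins are the loose ones, and both bases are on cork. The coloured moulds are decoys. I'm moving above the second copper mould.

drive_tool(
  xyz=[
    [0.757, -0.637, 0.1],
    [0.757, -0.637, 0.1],
    [0.757, -0.637, 0.1],
    [0.757, -0.637, 0.1],
    [0.757, -0.637, 0.1],
    [0.757, -0.637, 0.1],
    [0.757, -0.637, 0.1],
    [0.757, -0.637, 0.1],
    [0.757, -0.637, 0.1],
    [0.757, -0.637, 0.1],
    [0.757, -0.637, 0.1],
    [0.757, -0.637, 0.1],
    [0.757, -0.637, 0.1],
    [0.757, -0.637, 0.1],
  ],
  rotation=[
    [0, 0, -0.812],
    [0, 0, -0.812],
    [0, 0, -0.812],
    [0, 0, -0.812],
    [0, 0, -0.812],
    [0, 0, -0.812],
    [0, 0, -0.812],
    [0, 0, -0.812],
    [0, 0, -0.812],
    [0, 0, -0.812],
    [0, 0, -0.812],
    [0, 0, -0.812],
    [0, 0, -0.812],
    [0, 0, -0.812],
  ],
  hand=87.8,
  grip_force=15,
)

```text
time_s: 1.85
ee_pos: [0.4513, -0.1832, 0.1897]
ee_rot: [3.141, 0.0, 1.571]
contact_force: [-0.5, -0.1, -0.7]
width: 1.0
finger_force: 0.0
```

```bash
python3 - <<'E'
from h import *
np.set_printoptions(precision=4,suppress=True)
im,d,cm=grab('wrist'); P=cloud(d,cm); o=r.observe(); print(o['ee_pos'],o['ee_rot'],o['time_s'],cm['xyz'])
for n,c,h,ro in (('m2',(.4512,-.1825),.05,.0295),('m1',(.4605,.0093),.05,.0295),('mb',(.6344,-.2327),.058,.0295),('r2',(.4357,-.3181),.045,.03)):
    try: print(n,rimfit(P,c,h-.008,h+.008,.05,ro))
    except Exception as e: print(n,e)
E
```

```text
[ 0.4513 -0.1831  0.1897] [3.1415 0.0001 1.5708] 1.9 [ 0.4511 -0.1132  0.3362]
m2 (array([ 0.4487, -0.1828]), 662, np.float64(0.05118145752533923), np.float64(0.0010077680089563622))
m1 (array([0.4592, 0.0068]), 408, np.float64(0.05037975749794135), np.float64(0.0010155021759500136))
mb (array([ 0.6323, -0.2334]), 649, np.float64(0.05789660092687088), np.float64(0.0009314059558471412))
r2 (array([ 0.4328, -0.3187]), 435, np.float64(0.04575154558601563), np.float64(0.0014379237786669556))
```

drive_tool(
  xyz=[
    [0, -0.005, 0.1],
    [0, -0.005, 0.2],
    [0, -0.005, 0.26],
    [0, -0.005, 0.295],
    [0, -0.005, 0.295],
    [0, -0.005, 0.295],
  ],
  rotation=[
    [0, 0, 0],
    [0, 0, 0],
    [0, 0, 0],
    [0, 0, 0],
    [0, 0, 0],
    [0, 0, 0],
  ],
)

```text
time_s: 2.65
ee_pos: [0.4494, -0.183, 0.0428]
ee_rot: [3.141, 0.0, 1.571]
contact_force: [-0.4, 0.3, 0.6]
width: 0.998
finger_force: 0.0
```

drive_tool(
  xyz=[
    [0, 0, 0],
    [0, 0, 0],
    [0, 0, 0],
    [0, 0, 0],
    [0, 0, 0],
    [0, 0, 0],
  ],
  rotation=[
    [0, 0, 0],
    [0, 0, 0],
    [0, 0, 0],
    [0, 0, 0],
    [0, 0, 0],
    [0, 0, 0],
  ],
  hand=45,
)

```text
time_s: 3.4
ee_pos: [0.4491, -0.183, 0.0425]
ee_rot: [3.141, 0.0, 1.571]
contact_force: [-1.0, -0.8, 5.9]
width: 0.714
finger_force: 15.0
```

drive_tool(
  xyz=[
    [0, 0, -0.1],
    [0, 0, -0.2],
    [0, 0, -0.26],
    [-0.101, 0.367, -0.26],
    [-0.101, 0.367, -0.26],
    [-0.101, 0.367, -0.26],
    [-0.101, 0.367, -0.26],
    [-0.101, 0.367, -0.26],
    [-0.101, 0.367, -0.26],
    [-0.101, 0.367, -0.26],
    [-0.101, 0.367, -0.26],
    [-0.101, 0.367, -0.26],
  ],
  rotation=[
    [0, 0, 0],
    [0, 0, 0],
    [0, 0, 0],
    [0, 0, 0],
    [0, 0, 0],
    [0, 0, 0],
    [0, 0, 0],
    [0, 0, 0],
    [0, 0, 0],
    [0, 0, 0],
    [0, 0, 0],
    [0, 0, 0],
  ],
)

```text
time_s: 4.9
ee_pos: [0.6323, -0.2334, 0.1725]
ee_rot: [3.141, 0.0, 1.571]
contact_force: [-0.3, 0.3, -0.5]
width: 0.718
finger_force: 15.0
```

```bash
python3 - <<'E'
from h import *
np.set_printoptions(precision=4,suppress=True)
im,d,cm=grab('wrist'); P=cloud(d,cm); o=r.observe(); print(o['ee_pos'],o['ee_rot'],o['time_s'],o['width'])
for n,c,h,ro in (('base',(.6323,-.2334),.058,.0295),('held',o['ee_pos'][:2],o['ee_pos'][2]+.0075,.0295)):
    try: print(n,rimfit(P,c,h-.008,h+.008,.05 if n=='base' else .034,ro))
    except Exception as e: print(n,e)
cv2.imwrite('pics/w1.png',im)
E
```

```text
[ 0.6323 -0.2333  0.1724] [3.1413 0.0002 1.5712] 4.95 0.7199835038142733
base (array([ 0.6334, -0.2337]), 364, np.float64(0.05934969400853146), np.float64(0.0009599006206459118))
held (array([ 0.632 , -0.2329]), 2071, np.float64(0.18088372585923418), np.float64(0.0015166273433125984))
```

View pics/w1.png

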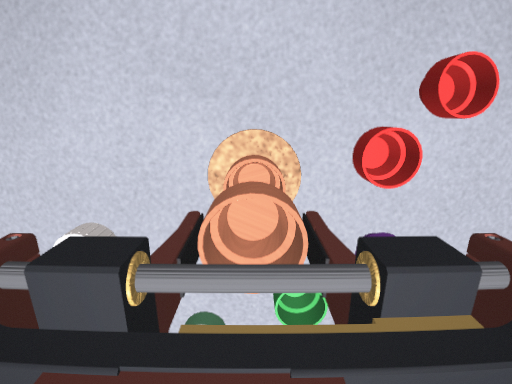

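The picture shows the held copper mould at (253,230), directly above the base mould on cork at (253,175). They line up within about 1 mm, so I'm lowering it.

drive_tool(
  xyz=[
    [0, 0.001, 0.06],
    [0, 0.001, 0.11],
    [0, 0.001, 0.13],
    [0, 0.001, 0.145],
    [0, 0.001, 0.16],
    [0, 0.001, 0.17],
    [0, 0.001, 0.18],
    [0, 0.001, 0.187],
    [0, 0.001, 0.187],
    [0, 0.001, 0.187],
  ],
  rotation=[
    [0, 0, 0],
    [0, 0, 0],
    [0, 0, 0],
    [0, 0, 0],
    [0, 0, 0],
    [0, 0, 0],
    [0, 0, 0],
    [0, 0, 0],
    [0, 0, 0],
    [0, 0, 0],
  ],
)

```text
time_s: 6.2
ee_pos: [0.633, -0.2333, 0.0787]
ee_rot: [3.141, 0.0, 1.571]
contact_force: [0.0, -0.1, -1.6]
width: 0.719
finger_force: 15.0
```

drive_tool(
  xyz=[
    [0, 0, 0],
    [0, 0, 0],
    [0, 0, 0],
    [0, 0, 0],
    [0, 0, 0],
  ],
  rotation=[
    [0, 0, 0],
    [0, 0, 0],
    [0, 0, 0],
    [0, 0, 0],
    [0, 0, 0],
  ],
  hand=87.8,
)

```text
time_s: 6.82
ee_pos: [0.6329, -0.2333, 0.0786]
ee_rot: [3.142, 0.0, 1.571]
contact_force: [-0.0, 0.1, -0.0]
width: 1.0
finger_force: 0.0
```

drive_tool(
  xyz=[
    [0, 0, -0.1],
    [0, 0, -0.22],
    [0.48, -0.347, -0.22],
    [0.48, -0.347, -0.22],
    [0.48, -0.347, -0.22],
    [0.48, -0.347, -0.22],
    [0.48, -0.347, -0.22],
    [0.48, -0.347, -0.22],
    [0.48, -0.347, -0.22],
    [0.48, -0.347, -0.22],
    [0.48, -0.347, -0.22],
    [0.48, -0.347, -0.22],
  ],
  rotation=[
    [0, 0, 0],
    [0, 0, 0],
    [0, 0, 0],
    [0, 0, 0],
    [0, 0, 0],
    [0, 0, 0],
    [0, 0, 0],
    [0, 0, 0],
    [0, 0, 0],
    [0, 0, 0],
    [0, 0, 0],
    [0, 0, 0],
  ],
)

```text
time_s: 8.32
ee_pos: [0.4595, 0.0062, 0.1885]
ee_rot: [-3.141, -0.0, 1.57]
contact_force: [0.3, -0.1, 0.2]
width: 1.001
finger_force: 0.0
```

```bash
cat > look.py <<'E'
from h import *
import sys
np.set_printoptions(precision=4,suppress=True)
im,d,cm=grab('wrist'); P=cloud(d,cm); o=r.observe(); print(o['ee_pos'],o['time_s'])
T=dict(m1=(.4592,.0068,.05,.0295),mb=(.633,-.2335,.086,.0295),mb2=(.633,-.2335,.114,.0295),rb=(.6465,.0125,.053,.03),rb2=(.6465,.0125,.088,.03),rb3=(.6465,.0125,.123,.03),r1=(.4450,.3275,.045,.03),r2=(.4328,-.3187,.045,.03))
for n in sys.argv[1:]:
    x,y,h,ro=T[n]
    try: print(n,rimfit(P,(x,y),h-.008,h+.008,.05,ro))
    except Exception as e: print(n,e)
E
python3 look.py m1 rb mb
```

```text
[0.4594 0.0063 0.1885] 8.375
m1 (array([0.4592, 0.0082]), 673, np.float64(0.05118197098922933), np.float64(0.0010215040426986449))
rb (array([0.6461, 0.0119]), 1241, np.float64(0.05373391338214373), np.float64(0.0015197443035935316))
mb (array([ 0.633 , -0.2335]), 0, np.float64(nan), np.float64(nan))
  return _methods._mean(a, axis=axis, dtype=dtype,
  ret = ret.dtype.type(ret / rcount)
```

drive_tool(
  xyz=[
    [0.003, 0, 0.1],
    [0.003, 0, 0.2],
    [0.003, 0, 0.26],
    [0.003, 0, 0.292],
    [0.003, 0, 0.292],
    [0.003, 0, 0.292],
  ],
  rotation=[
    [0, 0, 0],
    [0, 0, 0],
    [0, 0, 0],
    [0, 0, 0],
    [0, 0, 0],
    [0, 0, 0],
  ],
)

```text
time_s: 9.12
ee_pos: [0.4602, 0.0083, 0.0436]
ee_rot: [3.14, 0.0, 1.571]
contact_force: [-0.5, -0.1, 0.4]
width: 1.003
finger_force: 0.0
```

drive_tool(
  xyz=[
    [0, 0, 0],
    [0, 0, 0],
    [0, 0, 0],
    [0, 0, 0],
    [0, 0, 0],
    [0, 0, 0],
  ],
  rotation=[
    [0, 0, 0],
    [0, 0, 0],
    [0, 0, 0],
    [0, 0, 0],
    [0, 0, 0],
    [0, 0, 0],
  ],
  hand=45,
)

```text
time_s: 9.88
ee_pos: [0.4596, 0.008, 0.0431]
ee_rot: [3.141, 0.0, 1.571]
contact_force: [-1.1, -0.6, 5.8]
width: 0.715
finger_force: 15.0
```

drive_tool(
  xyz=[
    [0, 0, -0.1],
    [0, 0, -0.2],
    [0, 0, -0.32],
    [-0.482, 0.347, -0.32],
    [-0.482, 0.347, -0.32],
    [-0.482, 0.347, -0.32],
    [-0.482, 0.347, -0.32],
    [-0.482, 0.347, -0.32],
    [-0.482, 0.347, -0.32],
    [-0.482, 0.347, -0.32],
    [-0.482, 0.347, -0.32],
    [-0.482, 0.347, -0.32],
    [-0.482, 0.347, -0.32],
    [-0.482, 0.347, -0.32],
  ],
  rotation=[
    [0, 0, 0],
    [0, 0, 0],
    [0, 0, 0],
    [0, 0, 0],
    [0, 0, 0],
    [0, 0, 0],
    [0, 0, 0],
    [0, 0, 0],
    [0, 0, 0],
    [0, 0, 0],
    [0, 0, 0],
    [0, 0, 0],
    [0, 0, 0],
    [0, 0, 0],
  ],
)

```text
time_s: 11.62
ee_pos: [0.6329, -0.2326, 0.2029]
ee_rot: [3.141, 0.0, 1.571]
contact_force: [-0.3, -0.5, -1.0]
width: 0.719
finger_force: 15.0
```

```bash
python3 look.py mb
```

```text
[ 0.6329 -0.2327  0.2028] 11.675
mb (array([ 0.6326, -0.2335]), 354, np.float64(0.0873413792915656), np.float64(0.0009577825658889391))
```

drive_tool(
  xyz=[
    [-0.001, 0, 0.06],
    [-0.001, 0, 0.11],
    [-0.001, 0, 0.13],
    [-0.001, 0, 0.145],
    [-0.001, 0, 0.16],
    [-0.001, 0, 0.17],
    [-0.001, 0, 0.182],
    [-0.001, 0, 0.191],
    [-0.001, 0, 0.191],
    [-0.001, 0, 0.191],
  ],
  rotation=[
    [0, 0, 0],
    [0, 0, 0],
    [0, 0, 0],
    [0, 0, 0],
    [0, 0, 0],
    [0, 0, 0],
    [0, 0, 0],
    [0, 0, 0],
    [0, 0, 0],
    [0, 0, 0],
  ],
)

```text
time_s: 12.92
ee_pos: [0.6329, -0.2333, 0.1072]
ee_rot: [3.141, 0.0, 1.571]
contact_force: [-0.0, 0.3, -1.3]
width: 0.717
finger_force: 15.0
```

drive_tool(
  xyz=[
    [0, 0, 0],
    [0, 0, 0],
    [0, 0, 0],
    [0, 0, 0],
    [0, 0, 0],
  ],
  rotation=[
    [0, 0, 0],
    [0, 0, 0],
    [0, 0, 0],
    [0, 0, 0],
    [0, 0, 0],
  ],
  hand=87.8,
)

```text
time_s: 13.55
ee_pos: [0.6329, -0.2333, 0.1072]
ee_rot: [3.142, 0.0, 1.571]
contact_force: [0.1, 0.4, -0.2]
width: 0.999
finger_force: 0.0
```

drive_tool(
  xyz=[
    [0, 0, -0.1],
    [0, 0, -0.18],
    [-0.171, -0.4, -0.18],
    [-0.171, -0.4, -0.18],
    [-0.171, -0.4, -0.18],
    [-0.171, -0.4, -0.18],
    [-0.171, -0.4, -0.18],
    [-0.171, -0.4, -0.18],
    [-0.171, -0.4, -0.18],
    [-0.171, -0.4, -0.18],
    [-0.171, -0.4, -0.18],
  ],
  rotation=[
    [0, 0, 0],
    [0, 0, 0],
    [0, 0, 0],
    [0, 0, 0],
    [0, 0, 0],
    [0, 0, 0],
    [0, 0, 0],
    [0, 0, 0],
    [0, 0, 0],
    [0, 0, 0],
    [0, 0, 0],
  ],
)

```text
time_s: 14.92
ee_pos: [0.4335, -0.3184, 0.197]
ee_rot: [-3.142, -0.0, 1.572]
contact_force: [0.4, -0.7, 0.3]
width: 1.001
finger_force: 0.0
```

```bash
python3 look.py r2 mb2
```

```text
[ 0.4333 -0.3185  0.197 ] 14.975
r2 (array([ 0.433 , -0.3198]), 839, np.float64(0.04639610476184036), np.float64(0.001562344463821575))
mb2 (array([ 0.6313, -0.2338]), 1384, np.float64(0.11314740384311152), np.float64(0.000997333428707983))
```

drive_tool(
  xyz=[
    [-0.002, 0, 0.1],
    [-0.002, 0, 0.2],
    [-0.002, 0, 0.29],
    [-0.002, 0, 0.328],
    [-0.002, 0, 0.328],
    [-0.002, 0, 0.328],
  ],
  rotation=[
    [0, 0, 0],
    [0, 0, 0],
    [0, 0, 0],
    [0, 0, 0],
    [0, 0, 0],
    [0, 0, 0],
  ],
)

```text
time_s: 15.72
ee_pos: [0.434, -0.3204, 0.0346]
ee_rot: [3.14, 0.001, 1.571]
contact_force: [-0.3, 0.2, 0.3]
width: 1.002
finger_force: 0.0
```

drive_tool(
  xyz=[
    [0, 0, 0],
    [0, 0, 0],
    [0, 0, 0],
    [0, 0, 0],
    [0, 0, 0],
    [0, 0, 0],
  ],
  rotation=[
    [0, 0, 0],
    [0, 0, 0],
    [0, 0, 0],
    [0, 0, 0],
    [0, 0, 0],
    [0, 0, 0],
  ],
  hand=45,
  grip_force=20,
)

```text
time_s: 16.48
ee_pos: [0.4333, -0.3202, 0.0338]
ee_rot: [3.141, 0.001, 1.571]
contact_force: [-1.2, -0.2, 6.4]
width: 0.735
finger_force: 20.0
```

drive_tool(
  xyz=[
    [0, 0, -0.1],
    [0, 0, -0.22],
    [0, 0, -0.32],
    [0.663, 0.426, -0.32],
    [0.663, 0.426, -0.32],
    [0.663, 0.426, -0.32],
    [0.663, 0.426, -0.32],
    [0.663, 0.426, -0.32],
    [0.663, 0.426, -0.32],
    [0.663, 0.426, -0.32],
    [0.663, 0.426, -0.32],
    [0.663, 0.426, -0.32],
    [0.663, 0.426, -0.32],
    [0.663, 0.426, -0.32],
    [0.663, 0.426, -0.32],
  ],
  rotation=[
    [0, 0, 0],
    [0, 0, 0],
    [0, 0, 0],
    [0, 0, 0],
    [0, 0, 0],
    [0, 0, 0],
    [0, 0, 0],
    [0, 0, 0],
    [0, 0, 0],
    [0, 0, 0],
    [0, 0, 0],
    [0, 0, 0],
    [0, 0, 0],
    [0, 0, 0],
    [0, 0, 0],
  ],
)

```text
time_s: 18.35
ee_pos: [0.6457, 0.011, 0.1933]
ee_rot: [3.141, 0.0, 1.57]
contact_force: [0.3, 0.5, -1.1]
width: 0.739
finger_force: 20.0
```

```bash
python3 look.py rb r1
```

```text
[0.6457 0.0113 0.1933] 18.4
rb (array([0.6477, 0.0115]), 472, np.float64(0.05441564943577837), np.float64(0.0014954762298405447))
r1 (array([0.445 , 0.3275]), 0, np.float64(nan), np.float64(nan))
  return _methods._mean(a, axis=axis, dtype=dtype,
  ret = ret.dtype.type(ret / rcount)
```

drive_tool(
  xyz=[
    [0, 0.002, 0.08],
    [0, 0.002, 0.13],
    [0, 0.002, 0.155],
    [0, 0.002, 0.17],
    [0, 0.002, 0.185],
    [0, 0.002, 0.2],
    [0, 0.002, 0.21],
    [0, 0.002, 0.222],
    [0, 0.002, 0.232],
    [0, 0.002, 0.232],
    [0, 0.002, 0.232],
  ],
  rotation=[
    [0, 0, 0],
    [0, 0, 0],
    [0, 0, 0],
    [0, 0, 0],
    [0, 0, 0],
    [0, 0, 0],
    [0, 0, 0],
    [0, 0, 0],
    [0, 0, 0],
    [0, 0, 0],
    [0, 0, 0],
  ],
)

```text
time_s: 19.77
ee_pos: [0.6468, 0.0117, 0.0771]
ee_rot: [-3.142, 0.0, 1.571]
contact_force: [-0.7, -0.6, -0.5]
width: 0.741
finger_force: 20.0
```

drive_tool(
  xyz=[
    [0, 0, 0],
    [0, 0, 0],
    [0, 0, 0],
    [0, 0, 0],
    [0, 0, 0],
  ],
  rotation=[
    [0, 0, 0],
    [0, 0, 0],
    [0, 0, 0],
    [0, 0, 0],
    [0, 0, 0],
  ],
  hand=87.8,
)

```text
time_s: 20.4
ee_pos: [0.6468, 0.0117, 0.0771]
ee_rot: [3.142, 0.0, 1.571]
contact_force: [-0.1, 0.5, -0.9]
width: 1.002
finger_force: 0.0
```

drive_tool(
  xyz=[
    [0, 0, -0.1],
    [0, 0, -0.24],
    [0.632, -0.404, -0.24],
    [0.632, -0.404, -0.24],
    [0.632, -0.404, -0.24],
    [0.632, -0.404, -0.24],
    [0.632, -0.404, -0.24],
    [0.632, -0.404, -0.24],
    [0.632, -0.404, -0.24],
    [0.632, -0.404, -0.24],
    [0.632, -0.404, -0.24],
    [0.632, -0.404, -0.24],
    [0.632, -0.404, -0.24],
    [0.632, -0.404, -0.24],
  ],
  rotation=[
    [0, 0, 0],
    [0, 0, 0],
    [0, 0, 0],
    [0, 0, 0],
    [0, 0, 0],
    [0, 0, 0],
    [0, 0, 0],
    [0, 0, 0],
    [0, 0, 0],
    [0, 0, 0],
    [0, 0, 0],
    [0, 0, 0],
    [0, 0, 0],
    [0, 0, 0],
  ],
)

```text
time_s: 22.15
ee_pos: [0.4449, 0.3273, 0.1971]
ee_rot: [3.142, 0.0, 1.571]
contact_force: [0.0, 0.5, -0.0]
width: 1.002
finger_force: 0.0
```

```bash
python3 look.py r1; python3 - <<'E'
from h import *
f=cloud(*[None]*0) if 0 else None
im,d,cm=grab('top'); P=cloud(d,cm)
for n,c,h in (('stack r',(.648,.0131),.088),('stack m',(.634,-.2327),.114)): print(n,rimfit(P,c,h-.008,h+.008,.05,.03))
E
```

```text
[0.4448 0.3274 0.1971] 22.2
r1 (array([0.4438, 0.3289]), 841, np.float64(0.04626801712380524), np.float64(0.0015687672570411796))
stack r (array([0.64721852, 0.01290239]), 118, np.float64(0.0876490649195728), np.float64(0.0015032456857202873))
stack m (array([ 0.63352137, -0.2323711 ]), 90, np.float64(0.11286813119652084), np.float64(0.0012433181635844448))
```

Both stacks have the expected heights. Next is the second ramekin.

drive_tool(
  xyz=[
    [0.002, -0.002, 0.1],
    [0.002, -0.002, 0.2],
    [0.002, -0.002, 0.29],
    [0.002, -0.002, 0.328],
    [0.002, -0.002, 0.328],
    [0.002, -0.002, 0.328],
  ],
  rotation=[
    [0, 0, 0],
    [0, 0, 0],
    [0, 0, 0],
    [0, 0, 0],
    [0, 0, 0],
    [0, 0, 0],
  ],
)

```text
time_s: 23.0
ee_pos: [0.4445, 0.3295, 0.0347]
ee_rot: [3.14, -0.001, 1.571]
contact_force: [-0.7, 0.2, 0.2]
width: 1.002
finger_force: 0.0
```

drive_tool(
  xyz=[
    [0, 0, 0],
    [0, 0, 0],
    [0, 0, 0],
    [0, 0, 0],
    [0, 0, 0],
    [0, 0, 0],
  ],
  rotation=[
    [0, 0, 0],
    [0, 0, 0],
    [0, 0, 0],
    [0, 0, 0],
    [0, 0, 0],
    [0, 0, 0],
  ],
  hand=45,
)

```text
time_s: 23.75
ee_pos: [0.444, 0.3287, 0.0338]
ee_rot: [3.141, -0.0, 1.571]
contact_force: [-1.0, -0.8, 6.0]
width: 0.728
finger_force: 20.0
```

drive_tool(
  xyz=[
    [0, 0, -0.1],
    [0, 0, -0.22],
    [0, 0, -0.34],
    [-0.633, 0.406, -0.36],
    [-0.633, 0.406, -0.36],
    [-0.633, 0.406, -0.36],
    [-0.633, 0.406, -0.36],
    [-0.633, 0.406, -0.36],
    [-0.633, 0.406, -0.36],
    [-0.633, 0.406, -0.36],
    [-0.633, 0.406, -0.36],
    [-0.633, 0.406, -0.36],
    [-0.633, 0.406, -0.36],
    [-0.633, 0.406, -0.36],
    [-0.633, 0.406, -0.36],
    [-0.633, 0.406, -0.36],
  ],
  rotation=[
    [0, 0, 0],
    [0, 0, 0],
    [0, 0, 0],
    [0, 0, 0],
    [0, 0, 0],
    [0, 0, 0],
    [0, 0, 0],
    [0, 0, 0],
    [0, 0, 0],
    [0, 0, 0],
    [0, 0, 0],
    [0, 0, 0],
    [0, 0, 0],
    [0, 0, 0],
    [0, 0, 0],
    [0, 0, 0],
  ],
)

```text
time_s: 25.75
ee_pos: [0.6468, 0.0123, 0.2132]
ee_rot: [3.141, 0.0, 1.571]
contact_force: [-1.1, 0.3, -1.0]
width: 0.731
finger_force: 20.0
```

```bash
python3 look.py rb2
```

```text
[0.6468 0.0122 0.2131] 25.8
rb2 (array([0.6465, 0.0114]), 478, np.float64(0.08940633684851229), np.float64(0.001458302744514049))
```

drive_tool(
  xyz=[
    [-0.001, 0, 0.06],
    [-0.001, 0, 0.11],
    [-0.001, 0, 0.13],
    [-0.001, 0, 0.145],
    [-0.001, 0, 0.16],
    [-0.001, 0, 0.17],
    [-0.001, 0, 0.182],
    [-0.001, 0, 0.193],
    [-0.001, 0, 0.202],
    [-0.001, 0, 0.202],
    [-0.001, 0, 0.202],
  ],
  rotation=[
    [0, 0, 0],
    [0, 0, 0],
    [0, 0, 0],
    [0, 0, 0],
    [0, 0, 0],
    [0, 0, 0],
    [0, 0, 0],
    [0, 0, 0],
    [0, 0, 0],
    [0, 0, 0],
    [0, 0, 0],
  ],
)

```text
time_s: 27.18
ee_pos: [0.6468, 0.0117, 0.1121]
ee_rot: [3.142, 0.0, 1.571]
contact_force: [-0.1, -0.1, -2.2]
width: 0.727
finger_force: 20.0
```

drive_tool(
  xyz=[
    [0, 0, 0],
    [0, 0, 0],
    [0, 0, 0],
    [0, 0, 0],
    [0, 0, 0],
  ],
  rotation=[
    [0, 0, 0],
    [0, 0, 0],
    [0, 0, 0],
    [0, 0, 0],
    [0, 0, 0],
  ],
  hand=87.8,
)

```text
time_s: 27.8
ee_pos: [0.6468, 0.0118, 0.1122]
ee_rot: [3.142, -0.0, 1.571]
contact_force: [0.7, -0.1, 0.0]
width: 1.004
finger_force: 0.0
```

drive_tool(
  xyz=[
    [0, 0, -0.1],
    [0, 0, -0.18],
    [0.307, -0.37, -0.18],
    [0.307, -0.37, -0.18],
    [0.307, -0.37, -0.18],
    [0.307, -0.37, -0.18],
    [0.307, -0.37, -0.18],
    [0.307, -0.37, -0.18],
    [0.307, -0.37, -0.18],
    [0.307, -0.37, -0.18],
    [0.307, -0.37, -0.18],
    [0.307, -0.37, -0.18],
  ],
  rotation=[
    [0, 0, 0],
    [0, 0, 0],
    [0, 0, 0],
    [0, 0, 0],
    [0, 0, 0],
    [0, 0, 0],
    [0, 0, 0],
    [0, 0, 0],
    [0, 0, 0],
    [0, 0, 0],
    [0, 0, 0],
    [0, 0, 0],
  ],
)

```text
time_s: 29.3
ee_pos: [0.4619, 0.165, 0.202]
ee_rot: [-3.141, -0.0, 1.571]
contact_force: [-0.1, -0.2, -0.4]
width: 0.996
finger_force: 0.0
```

```bash
python3 - <<'E'
from h import *
np.set_printoptions(precision=4,suppress=True)
im,d,cm=grab('wrist'); P=cloud(d,cm); o=r.observe(); print(o['ee_pos'],o['time_s'])
m=(np.hypot(P[...,0]-.4615,P[...,1]-.165)<.055)&(P[...,2]>.035)&(P[...,2]<.05)
print(cv2.minAreaRect(P[m][:,:2].astype(np.float32)*1000),m.sum())
im,d,cm=grab('top'); P=cloud(d,cm)
print(rimfit(P,(.648,.0131),.115,.131,.05,.03))
E
```

```text
[0.4618 0.165  0.2021] 29.35
((461.5052795410156, 164.21945190429688), (64.14726257324219, 63.74536895751953), 88.85798645019531) 1063
(array([0.6473, 0.0127]), 124, np.float64(0.1221502807823247), np.float64(0.0014605724931669646))
```

drive_tool(
  xyz=[
    [-0.001, 0, 0.1],
    [-0.001, 0, 0.2],
    [-0.001, 0, 0.3],
    [-0.001, 0, 0.346],
    [-0.001, 0, 0.346],
    [-0.001, 0, 0.346],
  ],
  rotation=[
    [0, 0, 0],
    [0, 0, 0],
    [0, 0, 0],
    [0, 0, 0],
    [0, 0, 0],
    [0, 0, 0],
  ],
)

```text
time_s: 30.15
ee_pos: [0.4623, 0.1651, 0.03]
ee_rot: [3.14, -0.001, 1.571]
contact_force: [0.7, 0.9, 0.1]
width: 0.998
finger_force: 0.0
```

drive_tool(
  xyz=[
    [0, 0, 0],
    [0, 0, 0],
    [0, 0, 0],
    [0, 0, 0],
    [0, 0, 0],
    [0, 0, 0],
  ],
  rotation=[
    [0, 0, 0],
    [0, 0, 0],
    [0, 0, 0],
    [0, 0, 0],
    [0, 0, 0],
    [0, 0, 0],
  ],
  hand=45,
  grip_force=15,
)

```text
time_s: 30.9
ee_pos: [0.462, 0.1646, 0.0295]
ee_rot: [3.141, 0.0, 1.571]
contact_force: [-1.0, -0.6, 6.8]
width: 0.664
finger_force: 14.9
```

drive_tool(
  xyz=[
    [0, 0, -0.1],
    [0, 0, -0.2],
    [0.153, 0.348, -0.2],
    [0.153, 0.348, -0.2],
    [0.153, 0.348, -0.2],
    [0.153, 0.348, -0.2],
    [0.153, 0.348, -0.2],
    [0.153, 0.348, -0.2],
    [0.153, 0.348, -0.2],
    [0.153, 0.348, -0.12],
    [0.153, 0.348, -0.06],
    [0.153, 0.348, -0.035],
    [0.153, 0.348, -0.022],
    [0.153, 0.348, -0.015],
    [0.153, 0.348, -0.012],
    [0.153, 0.348, -0.012],
    [0.153, 0.348, -0.012],
    [0.153, 0.348, -0.012],
  ],
  rotation=[
    [0, 0, 0],
    [0, 0, 0],
    [0, 0, 0],
    [0, 0, 0],
    [0, 0, 0],
    [0, 0, 0],
    [0, 0, 0],
    [0, 0, 0],
    [0, 0, 0],
    [0, 0, 0],
    [0, 0, 0],
    [0, 0, 0],
    [0, 0, 0],
    [0, 0, 0],
    [0, 0, 0],
    [0, 0, 0],
    [0, 0, 0],
    [0, 0, 0],
  ],
)

```text
time_s: 33.15
ee_pos: [0.636, 0.2414, 0.0356]
ee_rot: [3.141, -0.0, 1.571]
contact_force: [-0.8, -1.0, 1.7]
width: 0.662
finger_force: 14.9
```

drive_tool(
  xyz=[
    [0, 0, 0],
    [0, 0, 0],
    [0, 0, 0],
    [0, 0, 0],
    [0, 0, 0],
  ],
  rotation=[
    [0, 0, 0],
    [0, 0, 0],
    [0, 0, 0],
    [0, 0, 0],
    [0, 0, 0],
  ],
  hand=87.8,
)

```text
time_s: 33.78
ee_pos: [0.6357, 0.2413, 0.0351]
ee_rot: [-3.142, -0.0, 1.571]
contact_force: [0.0, -0.5, 0.3]
width: 1.0
finger_force: 0.0
```

drive_tool(
  xyz=[
    [0, 0, -0.1],
    [0, 0, -0.25],
    [0, 0, -0.35],
    [0, -0.4, -0.4],
    [0, -0.4, -0.4],
    [0, -0.4, -0.4],
    [0, -0.4, -0.4],
    [0, -0.4, -0.4],
    [0, -0.4, -0.4],
    [0, -0.4, -0.4],
  ],
  rotation=[
    [0, 0, 0],
    [0, 0, 0],
    [0, 0, 0],
    [0, 0, 0],
    [0, 0, 0],
    [0, 0, 0],
    [0, 0, 0],
    [0, 0, 0],
    [0, 0, 0],
    [0, 0, 0],
  ],
)

```text
time_s: 35.02
ee_pos: [0.4368, 0.241, 0.2346]
ee_rot: [-3.141, -0.0, 1.57]
contact_force: [0.0, -0.6, 0.2]
width: 1.002
finger_force: 0.0
```

```bash
python3 - <<'E'
from h import *
im,d,cm=grab('top'); P=cloud(d,cm)
print(rimfit(P,(.648,.0131),.115,.131,.05,.03),rimfit(P,(.634,-.2327),.106,.122,.05,.0295))
m=(np.hypot(P[...,0]-.637,P[...,1]-.242)<.06)&(P[...,2]>.035)&(P[...,2]<.06); print(m.sum(),np.median(P[m],0),np.percentile(P[m][:,2],[5,95]))
cv2.imwrite('pics/top9.png',cv2.resize(im[130:300,80:450],(800,368)))
im,d,cm=grab('scene'); cv2.imwrite('pics/scene9.png',cv2.resize(im[90:310,130:400],(736,600)))
E
```

```text
(array([0.64730494, 0.01259249]), 121, np.float64(0.1222901934750622), np.float64(0.0015444735902724405)) (array([ 0.63364894, -0.23289364]), 79, np.float64(0.1124753889855803), np.float64(0.0010404010752151007))
160 [0.63937877 0.2467965  0.04743727] [0.03933861 0.05246018]
```

View pics/scene9.png

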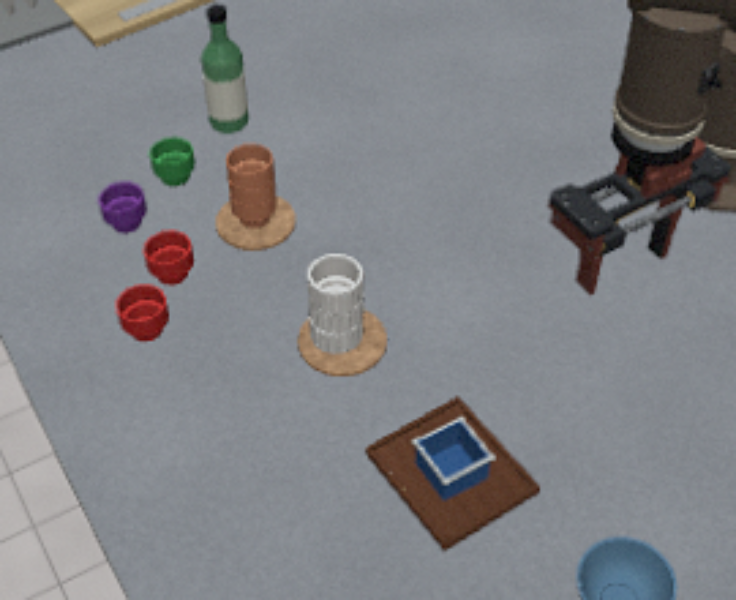

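View pics/top9.png

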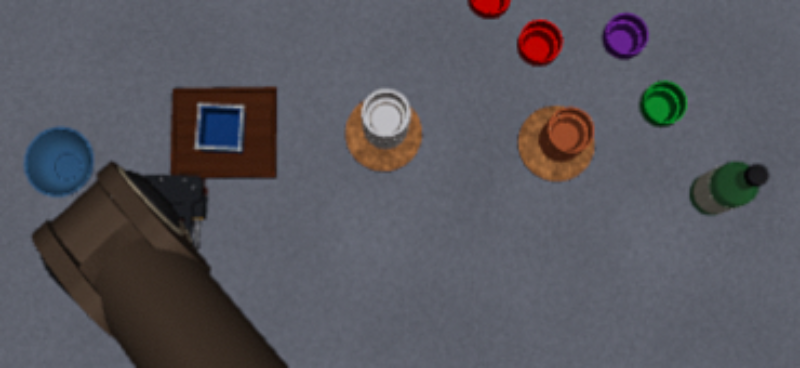

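The scene crop shows the copper stack at (252,185) and the ramekin stack at (336,305), both straight and on cork. The tin is flat in the tray at (455,458), and the oil bottle and bowl have not moved. The top view agrees, so I'm handing in.

```bash
python3 -c "
from cell import r
print(r.hand_in())"
```

```text
the job is handed in; nothing more can be done
None
```

The job is done and handed in at about 35 s: both stacks of three are seated on their trivets, the tin stands flat in the tray, the oil bottle and bowl are undisturbed, and the gripper holds nothing.

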